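# Set the charger's rate selector and start it

### The arm

A 6-joint arm with a two-finger parallel gripper is mounted at the origin on a cart in front of the work surface, level with it; the furniture and walls round the work are solid. World frame = base frame: x ahead of the robot, y to its left, z up, the work surface at z = 0. Lengths are in m, angles in rad, forces in N, time in s.
With the tool pointing down it reaches from about 0.35 to 0.875 m from the base axis. Payload 15.5 kg.
Tool frame: the origin (TCP) lies midway between the tips of the shut fingers; the grasp point (between the pads) lies 19 mm behind it; z points along the fingers, y is the line along which they close (so a half turn about z gives the same grasp; the last joint's range is limited). The gripper opens to 85 mm and grips with 20 to 120 N. Pads are 22 mm wide; open, the fingers measure 114 mm over their backs; the gripper's body (76 mm by 85 mm) begins 54 mm behind the grasp point. The pads swing forward as they close: fully open they stand 13 mm farther back than shut.
Start: joints at [1.065, 0.494, 1.345, -0, 1.302, -0.096], TCP at [0.249, 0.573, 0.231] pointing down, gripper open.
Joint ranges: [-2.91, 2.91], [-0.82, 2.16], [0.22, 2.67], [-1.22, 4.37], [0.12, 2.79], [-3.08, 3.08]. Speed limits (rad/s): [1.89, 1.89, 2.57, 3.01, 3.01, 3.01].

### API

Orientations are given as a 3x3 rotation matrix whose columns are the frame's x, y, z axes.
In Python, from station import observe, optics, ctrl gives the robot as it stands.
- The arm moves only by the shell command python3 -m crank 'ROWS' [FORCE]. ROWS is JSON, a list of rows, each a list of 7 numbers: the shift along the tool's x, y, z in mm, then the turn, a rotation vector about the tool's x, y, z in rad, then the finger opening in mm, from 0 to 85.4. A call has 1 to 8 rows; each row is the pose to reach, as a shift and turn from the pose commanded when the call began, along the tool's axes at that moment; what a row does not reach only later rows make up. A row lasts 1/10 s, in which the tool goes at most 50 mm and 8.59 degrees, less where a joint would pass 70% of its speed; a pose out of reach is approached as far as the arm can. A call with a gripper value outside its range is refused whole. The fingers move at their own pace and stop on an object; FORCE is the grip in N (left out, the last holds). Time passes only in rows, so rows that repeat a pose let the fingers close. It gives the time, the measured TCP pose, the force, the opening and the grip force at its end, in the units of the state.
- observe(): the state, without advancing time (a new reading comes with each control period).
- optics.capture(name): name is "scene" or "top" or "wrist"; returns (picture, depth): 480x640x3 uint8, red, green, blue; 480x640 float32, m along the optical axis (not along the pixel's ray), 0 where there is no reading.
- optics.calibration(name): a dict with "mtx" (3x3 intrinsics, pixels), "extrinsics" (4x4, takes a point from camera to world coordinates); the wrist camera has in their place "hand_eye" (4x4, takes a point from camera to tool coordinates, whose origin is the TCP and whose axes are the flange's). Camera axes: x right, y down, z forward; pixel columns grow to the right and rows downward; lengths in m; the calibration is good to about 2 mm. A picture is of the moment at which its call begins: read the wrist's pose just before it. calibration takes no time and is no camera call.
- ctrl.hand_in(): hands the job in; it is judged then, once.
Trained networks look in the newest picture that a camera, given by its name, has taken for a name from the list of things; names that differ only in an ending like _2 or _b are one class to them, and where a whole thing is asked for, a point or a joint stands for the part that bears it (a point fixed in the world has none). Each returns a list of dicts, best first, with "p" (0 to 1); they miss things now and then, are a little off and sometimes report something else, mostly with a low value. They report only what shows in the picture. A call takes as long as a camera call.
- optics.find_in(camera, thing): "point" ([column, row] in pixels, amid what is visible of it).
- optics.spot_point(camera, thing): "point" ([column, row] in pixels: a listed point, or the origin of a listed thing).
The state is a dict: "t": time; "joint_positions": joint angles; "qd": joint speeds; "joint_torque": joint torques, N m; "eef_pos": TCP position; "eef_rot": TCP orientation; "wrist_force": force on the tool from outside, world axes, zero at the start; "moment": the same for the moment, N m; "width": opening from 0.0 (shut) to 1.0 (fully open); "finger_force": force on a finger pad.
Only numpy, scipy, OpenCV 4.12 (cv2) and the standard library are available. Lean on these libraries where they do the work, as an engineer would, in place of code of your own. Each camera call takes 0.05 s, during which the arm holds its last target. There are 200 camera calls.

### The job

Set the battery charger to its fifth rate and start it: with a fingertip against the side of the pointer, push the selector round clockwise, click by click, until it rests at the fifth mark (the first is the shortest mark, at the anticlockwise end), without running past it. Then press the round start button right down and let it come up again. Push the pointer lightly and do not pinch it, do not press the square stop button, and leave the loose things on and around the charger where they are.

Things in the scene. Friction and masses are not known exactly. Their poses are not given: they have to be found in the camera images.
- charger: bench battery charger, a grey case 160 x 220 mm, fixed to the worktop. Origin: centre of its underside; its x axis points from the operator's edge to the rear edge, y to the left, z up. The flat aluminium panel on top is 70 mm above the worktop. Selector on the left half, buttons on the right half near the operator. Two tall camshafts and spray cans stand well to its left, cans to its right.
- selector_axis (a point): point on the selector's turning axis at panel height (70 mm above the worktop); the axis is vertical. It does not move. Axes parallel to the charger's.
- pointer_tip (a point): tip of the selector's pointer on its middle line, 50 mm from the axis, 18 mm above the panel; moves with it. The black pointer is a bar 12 mm wide, from 5 to 31 mm above the panel, running from 22 mm behind the axis to 50 mm before it, on a round skirt of 30 mm radius (9 mm high; the hub, 22 mm high, has 24 mm radius). A white line on top leads to the tip.
- selector (a joint): angle of the selector in rad, growing clockwise seen from above: 0 at the first mark, 0.5236 (30 degrees) more at each, 2.094 at the fifth, 2.618 at the sixth. Starts near one of the first three. Half-way between two detents it jumps into the next by itself, and it stays there when let go. Takes about 2 N at the tip; stops lie just past the first and the sixth.
- mark_5 (a point): the fifth mark on the panel, 60 mm from the axis. Six flat black marks, one at each detent, begin 55 mm from the axis and grow longer clockwise from the first (5 mm long, 75 degrees left of the charger's x axis) to the sixth (15 mm, 75 degrees right).
- start_button (a joint): travel of the round start button in m: 0 is up, 0.006 fully down. A spring lifts it again; fully down takes about 5 N.
- start_button_top (a point): centre of the top of the round start button (24 mm across, grey, nearer to the middle of the charger); moves down with it.
- stop_button (a joint): travel of the square stop button in m: 0 is up, 0.006 fully down, a spring lifts it.
- stop_button_top (a point): centre of the top of the square stop button (24 x 24 mm, grey, 52 mm to the right of the round one), 18 mm above the panel. To be left alone.
- tape_roll: bystander: roll of black tape lying flat, 68 mm across, 19 mm high; origin at the centre of its underside
- rocker_1: bystander: brown rocker arm, 34 x 66 mm, 34 mm high; origin at the centre of its underside
- core_plug: bystander: stepped round metal plug, 41 mm across, 24 mm high; origin at the centre of its underside
- silver_fob: bystander: small silver and black remote fob, 36 x 68 mm, 15 mm high; origin at the centre of its underside
- abrasive_disc: bystander: small brown abrasive disc with a black stub on top, 51 mm across, 20 mm high; origin at the centre of its underside
- nut_1: bystander: flanged steel nut, 24 mm across, 13 mm high, standing on the charger's panel; origin at the centre of its underside

How it is judged:
On the way, in this order (a step that is already met when the one before it is completed fails the run):
1. the selector rests in the fifth detent (value of joint selector between 1.9944 and 2.1944 rad and value of joint start_button below 0.002 m), for 0.2 s.
2. the round start button is pressed down with the selector at the fifth mark (value of joint selector between 1.9944 and 2.1944 rad and value of joint start_button above 0.0048 m), for 0.05 s.
At the end, for the whole second after the job is handed in: The selector rests at the fifth mark (2.094 rad within 0.1 rad), both buttons are up (less than 2 mm down), and every loose thing is within 20 mm of where it was (all of step 1 and value of joint stop_button below 0.002 m and distance of each of tape_roll, rocker_1, core_plug, silver_fob, abrasive_disc, nut_1 from where it was at the start of the episode below 0.02 m); the robot touches nothing.
It fails at once if the selector runs past the fifth mark towards the sixth (more than half a step) (value of joint selector above 2.35619 rad).
It fails at once if the start button is pressed (over 3 mm) while the selector is not at the fifth mark (value of joint start_button above 0.003 m and not (value of joint selector between 1.9944 and 2.1944 rad)).
It fails at once if the stop button is pressed (over 3 mm) (value of joint stop_button above 0.003 m).
It fails at once if the selector is pinched or forced (over 18 N between fingers and selector) (contact force between the fingers and selector above 18 N).
It fails at once if a loose thing is lifted or shifted by more than 20 mm (distance of any of tape_roll, rocker_1, core_plug, silver_fob, abrasive_disc, nut_1 from where it was at the start of the episode above 0.02 m).
It also fails if it takes over 64 s, if anything falls off the work surface, if the arm or the gripper's body presses on something with over 40 N, if the wrist force passes 120 N, or if a joint passes its speed limit or range.

## Working session

There is one attempt and no reset: what is moved stays moved. The work goes in short steps, Python scripts to look and compute and a shell command to move; the robot and the scene stay as the last step left them, time stands still between calls to the robot, and variables do not carry over. Pictures are saved under pics/ and viewed, at most 10 in all, crops included, and the job is handed in when it is done.

```bash
mkdir -p pics; cat > h.py <<'E'
import numpy as np, cv2
from station import observe, optics, ctrl
def cam(n):
    c=optics.calibration(n); K=np.array(c["mtx"])
    if n=="wrist":
        s=observe(); T=np.eye(4); T[:3,:3]=s["eef_rot"]; T[:3,3]=s["eef_pos"]
        return K,T@np.array(c["hand_eye"])
    return K,np.array(c["extrinsics"])
def on_plane(K,E,p,z):
    r=E[:3,:3]@np.linalg.inv(K)@[p[0],p[1],1.]; o=E[:3,3]
    return o+r*(z-o[2])/r[2]
def save(n,img): cv2.imwrite("pics/"+n,img[:,:,::-1])
E
python3 - <<'E'
from h import *
np.set_printoptions(precision=4,suppress=True)
s=observe(); print(s["t"],s["eef_pos"],s["eef_rot"],s["width"])
Z={"charger":0,"selector_axis":.07,"pointer_tip":.088,"mark_5":.07,"start_button_top":.088,"stop_button_top":.088,"nut_1":.07,"tape_roll":0,"rocker_1":0,"core_plug":0,"silver_fob":0,"abrasive_disc":0}
for n in ("top","scene"):
    K,E=cam(n); im,d=optics.capture(n); save(n+"0.png",im)
    print(n,E[:3,3])
    for k,z in Z.items():
        for r in optics.spot_point(n,k)[:2]:
            print(k,np.round(r["p"],2),np.round(r["point"]),on_plane(K,E,r["point"],z))
E
```

```text
0.0 [0.2488 0.5729 0.2307] [[-0.9172  0.3984 -0.0006]
 [ 0.3984  0.9172 -0.0011]
 [ 0.0001 -0.0012 -1.    ]] 1.0030583240855317
top [0.4575 0.0398 0.9622]
charger 0.96 [323. 224.] [0.5525 0.0023 0.    ]
selector_axis 0.92 [292. 217.] [0.5558 0.0536 0.07  ]
pointer_tip 0.62 [259. 204.] [0.5735 0.1032 0.088 ]
pointer_tip 0.45 [373. 250.] [ 0.5032 -0.0708  0.088 ]
start_button_top 0.44 [341. 251.] [ 0.5026 -0.0222  0.088 ]
stop_button_top 0.83 [375. 252.] [ 0.5011 -0.0742  0.088 ]
stop_button_top 0.46 [343. 249.] [ 0.5047 -0.0249  0.088 ]
nut_1 0.63 [376. 220.] [ 0.5511 -0.0791  0.07  ]
nut_1 0.57 [323. 198.] [0.5868 0.0042 0.07  ]
tape_roll 0.64 [223. 232.] [0.539 0.17  0.   ]
rocker_1 0.65 [232. 181.] [0.6254 0.1551 0.    ]
rocker_1 0.37 [223. 234.] [0.5348 0.1695 0.    ]
core_plug 0.8 [412. 254.] [ 0.5016 -0.1495  0.    ]
core_plug 0.39 [291. 218.] [0.5617 0.0567 0.    ]
silver_fob 0.7 [413. 203.] [ 0.5887 -0.1509  0.    ]
abrasive_disc 0.63 [280. 293.] [0.4358 0.0734 0.    ]
scene [ 0.1875 -0.6799  0.555 ]
charger 0.91 [349. 282.] [0.55   0.0003 0.    ]
charger 0.64 [344. 272.] [0.5555 0.0303 0.    ]
selector_axis 0.58 [337. 232.] [0.5492 0.049  0.07  ]
pointer_tip 0.95 [335. 207.] [0.5662 0.0953 0.088 ]
mark_5 0.72 [376. 240.] [0.5966 0.0019 0.07  ]
start_button_top 0.46 [332. 246.] [ 0.5101 -0.0135  0.088 ]
stop_button_top 0.71 [342. 269.] [ 0.4986 -0.0743  0.088 ]
stop_button_top 0.67 [366. 346.] [ 0.4537 -0.2306  0.088 ]
nut_1 0.7 [376. 270.] [ 0.5556 -0.0727  0.07  ]
core_plug 0.91 [370. 347.] [ 0.5081 -0.1496  0.    ]
silver_fob 0.7 [418. 332.] [ 0.586  -0.1506  0.    ]
abrasive_disc 0.97 [268. 275.] [0.4358 0.0726 0.    ]
abrasive_disc 0.64 [336. 207.] [0.6401 0.2421 0.    ]
```

```bash
python3 - <<'E'
import cv2
a=cv2.imread("pics/top0.png")[130:330,180:460]; b=cv2.imread("pics/scene0.png")[120:370,180:480]
a=cv2.resize(a,(800,571),interpolation=2); cv2.imwrite("pics/t1.png",a); cv2.imwrite("pics/s1.png",cv2.resize(b,(700,583),interpolation=2))
E
```

```text
(no output)
```

View pics/t1.png

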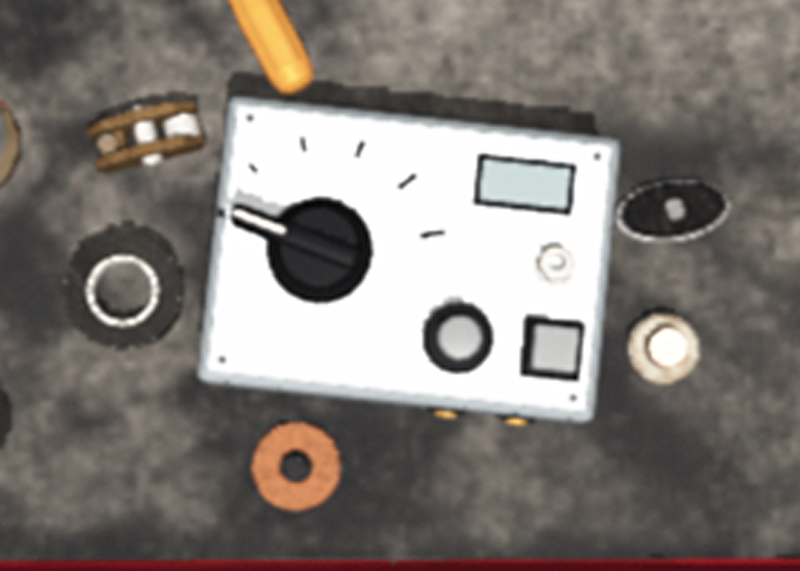

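View pics/s1.png

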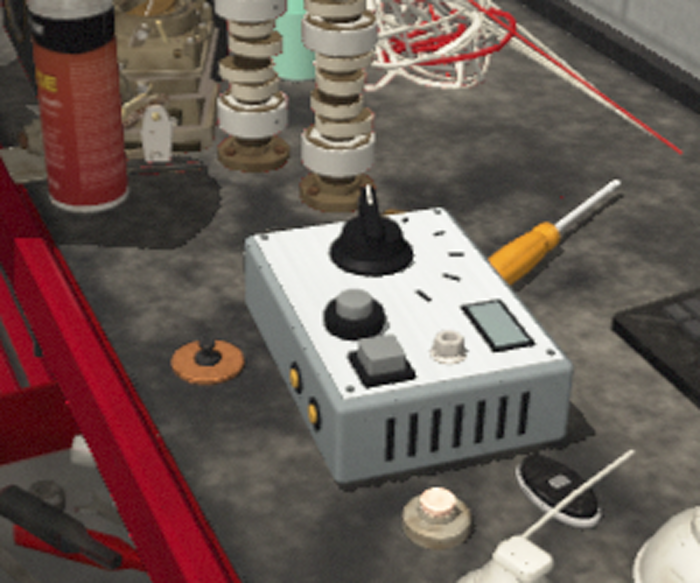

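The top view shows the pointer at the first mark (tip at crop 235,213). Five marks are clear of it, with the fifth at (407,181) and the sixth at (432,234). The start button is at (460,337), the stop button at (553,347) and the nut at (555,262). Next I need the yaw, a refined axis and the obstacle heights.

```bash
python3 - <<'E'
from h import *
np.set_printoptions(precision=4,suppress=True)
K,E=cam("top")
f=lambda u,v,z:on_plane(K,E,(180+(u+.5)*280/800-.5,130+(v+.5)*200/571-.5),z)[:2]
c={k:f(*v) for k,v in dict(RL=(232,98,.07),RR=(620,141,.07),FL=(202,382,.07),FR=(592,420,.07),start=(460,337,.088),stop=(553,347,.088),tip=(235,213,.101),m2=(253,168,.07),m3=(303,145,.07),m4=(360,148,.07),m5=(407,181,.07),m6=(432,234,.07),hub=(320,248,.085),tail=(357,265,.101)).items()}
for k,v in c.items(): print(k,v)
for a,b in(("RL","RR"),("FL","FR"),("start","stop")):
    d=c[a]-c[b]; print(np.degrees(np.arctan2(-d[0],d[1])),np.hypot(*d))
for a,b in (("FL","RL"),("FR","RR")):
    d=c[b]-c[a]; print(np.degrees(np.arctan2(d[1],d[0])),np.hypot(*d))
P=np.array([c[k] for k in("m2","m3","m4","m5","m6")])
from scipy.optimize import least_squares
R=np.array([57.5+i for i in (1,2,3,4,5)])  # approx mid radius, growing
R=np.array([55+(5+2*i)/2 for i in range(1,6)])/1000
al=np.radians(75-30*np.arange(1,6))
g=lambda x:(P-np.c_[x[0]+R*np.cos(al+x[2]),x[1]+R*np.sin(al+x[2])]).ravel()
r=least_squares(g,[.555,.053,-.1]);print("axis,yaw",r.x[:2],np.degrees(r.x[2]),np.abs(r.fun).max())
im,d=optics.capture("top")
v,u=np.mgrid[:480,:640]; X=np.linalg.inv(K)@np.c_[u.ravel(),v.ravel(),np.ones(u.size)].T*d.ravel()
W=(E[:3,:3]@X).T+E[:3,3]; W=W[d.ravel()>0]
for y0 in np.arange(-.25,.66,.05):
    print("%.2f"%y0,[ "%.2f"%(W[m][:,2].max() if (m:=(abs(W[:,0]-x0)<.025)&(abs(W[:,1]-y0)<.025)).any() else -1) for x0 in np.arange(.2,.8,.05)])
E
```

```text
RL [0.64   0.1024]
RR [ 0.617 -0.112]
FL [0.4835 0.1178]
FR [ 0.4627 -0.095 ]
start [ 0.5072 -0.0216]
stop [ 0.5018 -0.0716]
tip [0.5721 0.0983]
m2 [0.6012 0.0907]
m3 [0.614  0.0633]
m4 [0.6125 0.0319]
m5 [0.5943 0.006 ]
m6 [ 0.5649 -0.0077]
hub [0.5554 0.0536]
tail [0.5446 0.0338]
-6.1332000389552945 0.21566602881372482
-5.584661751075972 0.21387297747461306
-6.104170506655294 0.05030659847743585
-5.620352712815597 0.1572659918634364
-6.27908708589971 0.1552126494500232
axis,yaw [0.5556 0.054 ] -6.179382430283811 0.0004998162857433597
-0.25 ['-0.08', '-0.08', '-0.11', '0.01', '0.01', '0.01', '0.01', '0.01', '0.01', '0.01', '0.01', '0.02', '0.02']
-0.20 ['-0.08', '-0.08', '-0.11', '0.01', '0.01', '0.01', '0.01', '0.01', '0.02', '0.01', '0.01', '0.02', '0.03']
-0.15 ['-0.08', '-0.08', '-0.12', '0.01', '0.01', '0.01', '0.03', '0.02', '0.02', '0.01', '0.01', '0.02', '0.03']
-0.10 ['-0.08', '-0.08', '-0.12', '0.01', '0.01', '0.07', '0.09', '0.09', '0.08', '0.01', '0.01', '0.02', '0.03']
-0.05 ['-0.08', '-0.08', '-0.11', '0.01', '0.01', '0.07', '0.10', '0.09', '0.08', '0.07', '0.01', '0.0
[... 922 characters left out ...]
 ['-0.92', '-0.92', '-1.00', '0.01', '0.20', '0.20', '0.13', '0.27', '-1.00', '0.01', '0.00', '0.07', '0.14']
0.45 ['-0.92', '-0.92', '-1.00', '0.01', '0.05', '0.11', '0.12', '0.13', '0.11', '0.00', '0.01', '0.14', '0.15']
0.50 ['-0.92', '-0.92', '-1.00', '0.01', '0.01', '0.09', '0.12', '0.12', '0.11', '-1.00', '0.09', '0.13', '0.14']
0.55 ['-0.92', '-0.92', '-1.00', '0.01', '0.01', '0.00', '-1.00', '-1.00', '-1.00', '-1.00', '-1.00', '0.02', '0.04']
0.60 ['-0.92', '-0.91', '-1.00', '-1.00', '-1.00', '-1.00', '-1.00', '-1.00', '-1.00', '-1.00', '-1.00', '-1.00', '-1.00']
0.65 ['-0.92', '-0.92', '-1.00', '-1.00', '-1.00', '-1.00', '-1.00', '-1.00', '-1.00', '-1.00', '-1.00', '-1.00', '-1.00']
```

```bash
cat >> h.py <<'E'
from scipy.spatial.transform import Rotation as Ro
A=np.array([.5556,.0540]); YAW=-6.18
def goal(p,xdeg):
    "row (mm, rotvec) from present pose to tool-down pose with tool x along world angle xdeg"
    s=observe(); R=np.array(s["eef_rot"]); a=np.radians(xdeg)
    G=np.c_[[np.cos(a),np.sin(a),0],[np.sin(a),-np.cos(a),0],[0,0,-1]]
    return np.round(1e3*R.T@(np.array(p)-s["eef_pos"]),1), np.round(Ro.from_matrix(R.T@G).as_rotvec(),3)
def arc(phi,r,t,z):
    "point at pointer-frame radius r, t behind (anticlockwise) for pointer angle phi (0 = first mark, deg)"
    w=np.radians(75+YAW-phi)
    return [*(A+r*np.array([np.cos(w),np.sin(w)])+t*np.array([-np.sin(w),np.cos(w)])),z], np.degrees(w)
E
python3 - <<'E'
from h import *
for p in ([.249,.573,.30],[.30,.30,.30],[.42,.12,.30]): print(*goal(p,68.8))
print(*goal(*arc(0,.042,.026,.2)))
E
```

```text
[ -0.1  -0.2 -68.7] [-0.     0.     1.531]
[-155.6 -230.3  -68.7] [-0.     0.     1.531]
[-337.4 -347.6  -68.7] [-0.     0.     1.531]
[-460.4 -313.2   31.3] [-0.     0.     1.531]
```

```bash
python3 -m crank '[[0,0,-45,0,0,0.14,0],[0,0,-69,0,0,0.28,0],[-26,-38,-69,0,0,0.42,0],[-52,-76,-69,0,0,0.56,0],[-78,-115,-69,0,0,0.7,0],[-104,-154,-69,0,0,0.84,0],[-130,-192,-69,0,0,0.98,0],[-156,-230,-69,0,0,1.1,0]]' 20; python3 - <<'E'
from h import *
print(*goal([.42,.12,.30],68.8),*goal(*arc(0,.042,.028,.2)))
E
```

```text
t: 2.15
eef_pos: [0.3004, 0.2985, 0.3004]
eef_rot: [[-0.056, 0.998, 0.001], [0.998, 0.056, 0.0], [0.0, 0.001, -1.0]]
wrist_force: [0.9, 0.7, 0.5]
width: 0.002
finger_force: 0.0
[-184.8  109.5    0.4] [ 0.001 -0.     0.426] [-208.5  233.   100.5] [ 0.001 -0.     0.425]
```

```bash
python3 -m crank '[[-40,24,0,0,0,0.1,0],[-80,48,0,0,0,0.2,0],[-120,72,0,0,0,0.3,0],[-155,95,10,0,0,0.4,0],[-180,130,30,0,0,0.425,0],[-195,170,60,0,0,0.425,0],[-208,205,90,0,0,0.425,0],[-208.5,233,100.5,0,0,0.425,0]]'; python3 - <<'E'
from h import *
np.set_printoptions(precision=4,suppress=True)
s=observe(); print(s["eef_pos"])
K,E=cam("wrist"); im,d=optics.capture("wrist"); save("w1.png",im)
for k,z in {"selector_axis":.07,"pointer_tip":.088,"start_button_top":.088,"stop_button_top":.088,"mark_5":.07}.items():
    for r in optics.spot_point("wrist",k)[:1]: print(k,np.round(r["p"],2),np.round(r["point"]),on_plane(K,E,r["point"],z))
print(*goal(*arc(0,.042,.028,.084)))
E
```

```text
t: 2.95
eef_pos: [0.5466, 0.1044, 0.1969]
eef_rot: [[0.358, 0.934, -0.003], [0.934, -0.358, -0.001], [-0.002, -0.003, -1.0]]
wrist_force: [1.1, 0.2, 1.4]
width: -0.003
finger_force: 0.0
[0.5466 0.1044 0.1969]
selector_axis 0.62 [359. 289.] [0.554  0.0555 0.07  ]
pointer_tip 0.59 [362. 226.] [0.5714 0.1027 0.088 ]
start_button_top 0.6 [332. 412.] [ 0.505  -0.0208  0.088 ]
mark_5 0.58 [367. 307.] [0.5548 0.0406 0.07  ]
[ -3.1   0.7 116.3] [ 0.    -0.     0.006]
```

View pics/w1.png

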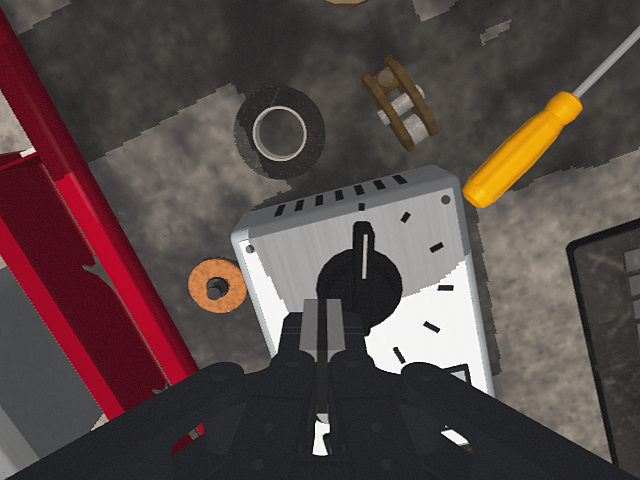

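The wrist view confirms the pointer is at the first mark (mark at 362,207), and the shut fingers are clear on its anticlockwise side. I'll descend there.

```bash
python3 -m crank '[[-1,0,40,0,0,0,0],[-1,0,80,0,0,0,0],[-1,0,105,0,0,0,0],[-1,0,116,0,0,0,0],[-1,0,116,0,0,0,0]]'; python3 - <<'E'
from h import *
print(observe()["eef_pos"])
for phi,t in((0,.028),(0,.016),(20,.016),(40,.016)): print(phi,t,*goal(*arc(phi,.042,t,.084)))
E
```

```text
t: 3.75
eef_pos: [0.5446, 0.1054, 0.0836]
eef_rot: [[0.356, 0.935, -0.001], [0.935, -0.356, -0.0], [-0.001, -0.001, -1.0]]
wrist_force: [-0.1, -0.0, 0.3]
width: 0.005
finger_force: 0.0
[0.54463373 0.10544057 0.08358872]
0 0.028 [-2.   0.8 -0.4] [-0.001  0.001  0.006]
0 0.016 [-2.1 12.8 -0.4] [-0.001  0.001  0.006]
20 0.016 [ 0.8 28.1 -0.4] [-0.001  0.001  0.355]
40 0.016 [-1.8 43.5 -0.5] [-0.001  0.001  0.704]
```

```bash
python3 -m crank '[[-2,5,0,0,0,0,0],[-2,10,0,0,0,0,0],[-2,13,0,0,0,0,0],[-2,16,0,0,0,0,0],[-2,16,0,0,0,0,0]]'; python3 - <<'E'
from h import *
print(observe()["eef_pos"]); im,d=optics.capture("scene"); save("s2.png",cv2.resize(im[150:310,230:470],(720,480),interpolation=2))
for r in optics.spot_point("scene","pointer_tip")[:1]:
  p=on_plane(*cam("scene"),r["point"],.088)[:2];print(r["p"],p,75+YAW-np.degrees(np.arctan2(*(p-A)[::-1])))
for phi,t in((0,.012),(20,.012),(40,.012)): print(phi,t,*goal(*arc(phi,.042,t,.084)))
E
```

```text
t: 4.25
eef_pos: [0.5603, 0.0975, 0.0842]
eef_rot: [[0.356, 0.934, 0.001], [0.934, -0.356, -0.0], [0.0, 0.001, -1.0]]
wrist_force: [-0.3, -0.2, -0.2]
width: -0.0
finger_force: 0.0
[0.56034789 0.09750741 0.08416663]
0.66 [0.58004683 0.09061016] 12.55344528204943
0 0.012 [-0.2 -0.1 -0.1] [ 0.    -0.     0.006]
20 0.012 [ 1.3 15.  -0.1] [ 0.    -0.     0.355]
40 0.012 [-2.5 29.7 -0.1] [ 0.    -0.     0.704]
```

View pics/s2.png

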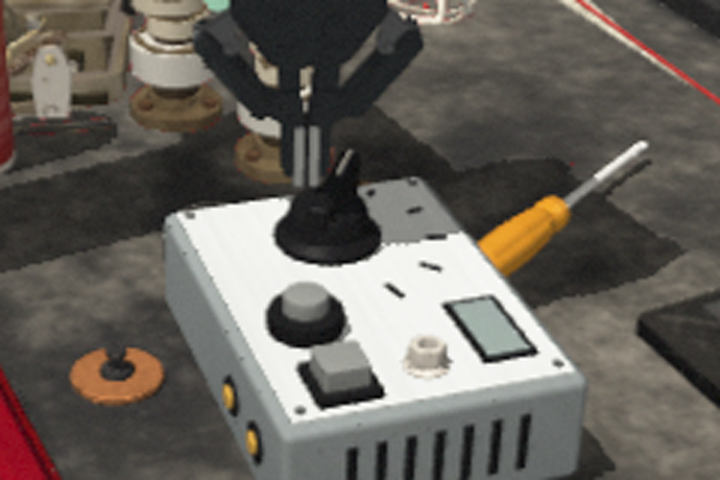

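The pointer has turned about 12°, so the finger is in contact. That fits a finger half-thickness of about 14.5 mm plus 6 mm of pointer, so I'll follow the arc with t = 20.5 mm.

```bash
python3 - <<'E'
from h import *
for phi in range(12,50,5): print(phi,*goal(*arc(phi,.042,.0205,.084)))
E
```

```text
12 [ 3.1  0.6 -0.1] [ 0.    -0.     0.215]
17 [ 3.9  4.6 -0.1] [ 0.    -0.     0.302]
22 [ 4.4  8.7 -0.1] [ 0.   -0.    0.39]
27 [ 4.5 12.8 -0.1] [ 0.    -0.     0.477]
32 [ 4.2 16.8 -0.1] [ 0.    -0.     0.564]
37 [ 3.6 20.8 -0.1] [ 0.    -0.     0.651]
42 [ 2.6 24.8 -0.1] [ 0.    -0.     0.739]
47 [ 1.3 28.7 -0.1] [ 0.    -0.     0.826]
```

```bash
python3 -m crank '[[1.5,0.3,0,0,0,0.11,0],[3.1,0.6,0,0,0,0.215,0],[3.9,4.6,0,0,0,0.302,0],[4.4,8.7,0,0,0,0.39,0],[4.5,12.8,0,0,0,0.477,0],[4.2,16.8,0,0,0,0.564,0],[3.6,20.8,0,0,0,0.651,0],[3.6,20.8,0,0,0,0.651,0]]'; cat > look.py <<'E'
from h import *
import sys
for n in ("scene","top"):
  optics.capture(n)
  for r in optics.spot_point(n,"pointer_tip")[:2]:
    p=on_plane(*cam(n),r["point"],.088)[:2];print(n,round(r["p"],2),np.round(p,4),75+YAW-np.degrees(np.arctan2(*(p-A)[::-1])),1e3*np.hypot(*(p-A)))
for phi in map(float,sys.argv[1:]): print(phi,*goal(*arc(phi,.042,.0205,.084)))
E
python3 look.py 37 42 47 52 57 62 67 72 77
```

```text
t: 5.15
eef_pos: [0.5804, 0.0936, 0.0837]
eef_rot: [[0.85, 0.526, -0.0], [0.526, -0.85, -0.0], [-0.0, -0.0, -1.0]]
wrist_force: [-0.0, 0.8, 0.6]
width: 0.004
finger_force: 0.4
scene 0.95 [0.5934 0.0796] 34.706317089757476 45.70264385274086
37.0 [ 0.2  0.4 -0.2] [-0.     0.     0.003]
42.0 [ 1.8  4.1 -0.2] [-0.    0.    0.09]
47.0 [ 3.1  8.  -0.2] [-0.     0.     0.177]
52.0 [ 4.  12.  -0.2] [-0.     0.     0.264]
57.0 [ 4.6 16.  -0.2] [-0.     0.     0.352]
62.0 [ 4.8 20.1 -0.2] [-0.     0.     0.439]
67.0 [ 4.7 24.2 -0.2] [-0.     0.     0.526]
72.0 [ 4.3 28.2 -0.2] [-0.     0.     0.614]
77.0 [ 3.4 32.2 -0.2] [-0.     0.     0.701]
```

```bash
python3 -m crank '[[1.8,4.1,0,0,0,0.09,0],[3.1,8,0,0,0,0.177,0],[4,12,0,0,0,0.264,0],[4.6,16,0,0,0,0.352,0],[4.8,20.1,0,0,0,0.439,0],[4.7,24.2,0,0,0,0.526,0],[4.7,24.2,0,0,0,0.526,0]]'; python3 look.py 67 71 75 79 83 87 91 95 99
```

```text
t: 6.05
eef_pos: [0.5971, 0.0754, 0.0837]
eef_rot: [[1.0, 0.029, -0.0], [0.029, -1.0, -0.0], [-0.0, 0.0, -1.0]]
wrist_force: [-0.7, 0.7, 0.2]
width: -0.004
finger_force: 0.3
scene 0.74 [0.5976 0.0477] 77.30604377576313 42.44555552987208
67.0 [-0.  -0.  -0.2] [-0.     0.     0.001]
71.0 [ 1.3  3.  -0.2] [-0.     0.     0.071]
75.0 [ 2.4  6.  -0.2] [-0.    0.    0.14]
79.0 [ 3.3  9.2 -0.2] [-0.    0.    0.21]
83.0 [ 4.  12.4 -0.2] [-0.    0.    0.28]
87.0 [ 4.4 15.6 -0.2] [-0.    0.    0.35]
91.0 [ 4.7 18.8 -0.2] [-0.    0.    0.42]
95.0 [ 4.7 22.1 -0.2] [-0.     0.     0.489]
99.0 [ 4.4 25.4 -0.2] [-0.     0.     0.559]
```

```bash
python3 -m crank '[[1.3,3,0,0,0,0.071,0],[2.4,6,0,0,0,0.14,0],[3.3,9.2,0,0,0,0.21,0],[4,12.4,0,0,0,0.28,0],[4.4,15.6,0,0,0,0.35,0],[4.7,18.8,0,0,0,0.42,0],[4.7,18.8,0,0,0,0.42,0]]'; python3 look.py 91 95 99 102 105 107 109; python3 - <<'E'
from h import *
im,_=optics.capture("scene"); save("s3.png",cv2.resize(im[150:310,230:470],(720,480),interpolation=2))
E
```

```text
t: 6.95
eef_pos: [0.6023, 0.0569, 0.0838]
eef_rot: [[0.925, -0.38, 0.0], [-0.38, -0.925, 0.0], [-0.0, -0.0, -1.0]]
wrist_force: [-0.5, 1.0, 0.2]
width: -0.002
finger_force: 0.6
scene 0.65 [0.5948 0.0289] 101.47271099965033 46.546261244448296
top 0.71 [0.6045 0.0414] 83.20423912028149 50.5264448533024
91.0 [-0.1  0.1 -0.2] [-0.    -0.    -0.001]
95.0 [ 1.3  3.1 -0.2] [-0.    -0.     0.069]
99.0 [ 2.4  6.2 -0.2] [-0.    -0.     0.139]
102.0 [ 3.1  8.5 -0.2] [-0.    -0.     0.191]
105.0 [ 3.6 10.9 -0.2] [-0.    -0.     0.244]
107.0 [ 4.  12.5 -0.2] [-0.    -0.     0.279]
109.0 [ 4.2 14.1 -0.2] [-0.    -0.     0.314]
```

View pics/s3.png

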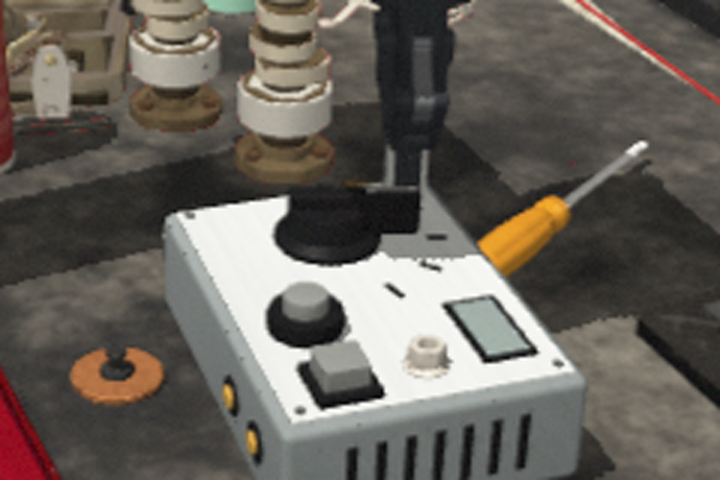

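The pointer is at the fourth mark (mark at 437,237), with the fifth at (430,265) still free. The last click gets small steps.

```bash
python3 -m crank '[[1.3,3.1,0,0,0,0.069,0],[2.4,6.2,0,0,0,0.139,0],[3.1,8.5,0,0,0,0.191,0],[3.6,10.9,0,0,0,0.244,0],[4,12.5,0,0,0,0.279,0],[4,12.5,0,0,0,0.279,0]]'; python3 look.py 107 109 111 113; python3 - <<'E'
from h import *
im,_=optics.capture("scene"); save("s4.png",cv2.resize(im[150:310,230:470],(720,480),interpolation=2))
E
```

```text
t: 7.8
eef_pos: [0.6012, 0.0437, 0.0838]
eef_rot: [[0.784, -0.62, -0.0], [-0.62, -0.784, -0.0], [0.0, 0.0, -1.0]]
wrist_force: [0.2, 0.5, -0.3]
width: -0.003
finger_force: 0.0
scene 0.59 [0.5929 0.0241] 107.53831756342389 47.864978980515446
top 0.95 [0.5852 0.0177] 119.60478844327321 46.82982014555298
107.0 [-0.1 -0.1 -0.2] [ 0.     0.    -0.001]
109.0 [ 0.6  1.4 -0.2] [0.    0.    0.033]
111.0 [ 1.2  2.9 -0.2] [0.    0.    0.068]
113.0 [ 1.8  4.4 -0.2] [0.    0.    0.103]
```

View pics/s4.png

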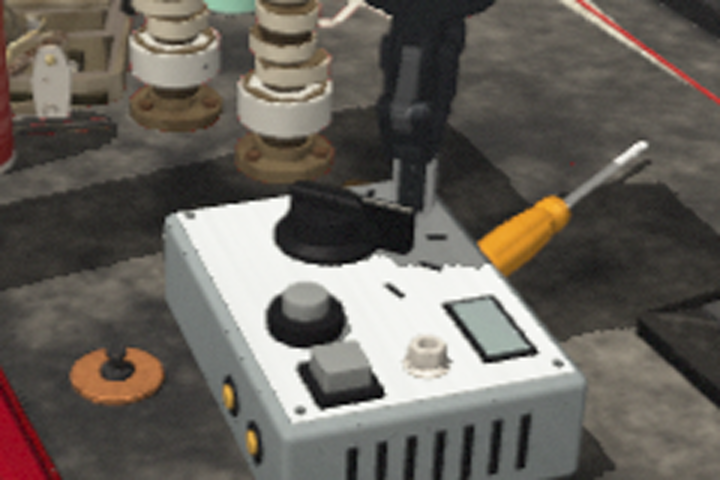

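The pointer has jumped to the fifth mark and the finger no longer touches it. I'll back off, lift, and go above the start button.

```bash
python3 -m crank '[[0,-10,0,0,0,0,0],[0,-14,-10,0,0,0,0],[0,-14,-50,0,0,0,0],[0,-14,-60,0,0,0,0]]'; python3 - <<'E'
from h import *
print(observe()["t"],*goal([.505,-.022,.14],-38))
im,_=optics.capture("top"); save("t5.png",cv2.resize(im[150:290,230:410],(771,600),interpolation=2))
E
```

```text
t: 8.45
eef_pos: [0.612, 0.0555, 0.1477]
eef_rot: [[0.785, -0.62, 0.005], [-0.62, -0.785, -0.0], [0.004, -0.003, -1.0]]
wrist_force: [0.3, 0.0, -1.0]
width: 0.001
finger_force: 0.0
8.45 [-36.  127.1   7.2] [-0.003 -0.004 -0.005]
```

View pics/t5.png

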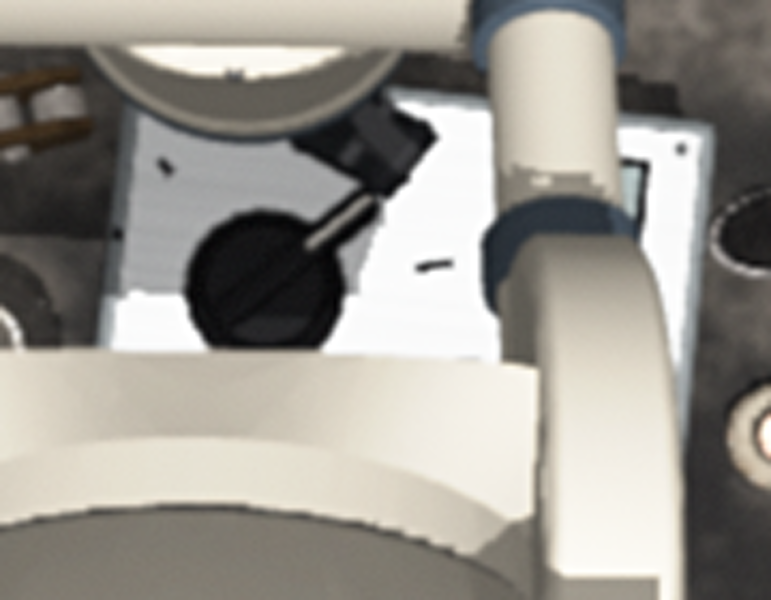

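The selector rests at the fifth mark: the white line runs from (310,245) to (378,200), about 53° right of world x. Now to the button.

```bash
python3 -m crank '[[-9,32,0,0,0,0,0],[-18,64,0,0,0,0,0],[-27,96,0,0,0,0,0],[-36,127,0,0,0,0,0],[-36,127,0,0,0,0,0],[-36,127,0,0,0,0,0]]'; python3 - <<'E'
from h import *
s=observe(); print(s["eef_pos"])
K,E=cam("wrist"); im,d=optics.capture("wrist"); save("w2.png",im)
for k in("start_button_top","stop_button_top","pointer_tip"):
    for r in optics.spot_point("wrist",k)[:2]: print(k,np.round(r["p"],2),np.round(r["point"]),on_plane(K,E,r["point"],.088))
print(*goal([.505,-.022,.09],-38))
E
```

```text
t: 9.1
eef_pos: [0.5029, -0.0226, 0.1438]
eef_rot: [[0.784, -0.621, 0.0], [-0.621, -0.784, 0.0], [0.0, -0.0, -1.0]]
wrist_force: [1.0, 0.5, -0.6]
width: 0.0
finger_force: 0.0
[ 0.50290485 -0.02256439  0.1438306 ]
start_button_top 0.58 [316. 266.] [ 0.50466557 -0.0195053   0.088     ]
stop_button_top 0.73 [407. 211.] [ 0.49967297 -0.07152333  0.088     ]
pointer_tip 0.77 [148. 190.] [0.58439933 0.01903738 0.088     ]
pointer_tip 0.15 [468. 107.] [ 0.52229013 -0.12035818  0.088     ]
[ 1.  -0.8 53.7] [-0.    -0.    -0.005]
```

View pics/w2.png

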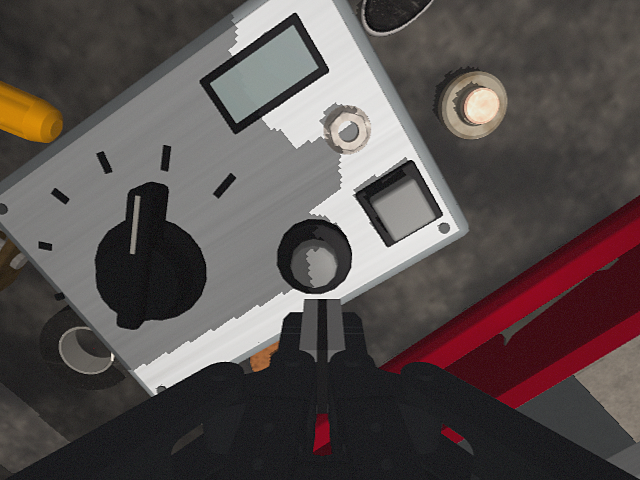

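The button is at about (316,262), the pointer is on the fifth mark (166,158), and the stop button is clear of the fingers. Pressing now.

```bash
python3 -m crank '[[0,-2,30,0,0,0,0],[0,-2,48,0,0,0,0],[0,-2,55,0,0,0,0],[0,-2,58,0,0,0,0],[0,-2,60.5,0,0,0,0],[0,-2,60.5,0,0,0,0]]'
```

```text
t: 9.9
eef_pos: [0.5042, -0.0203, 0.0854]
eef_rot: [[0.785, -0.62, 0.001], [-0.62, -0.785, 0.0], [0.0, -0.001, -1.0]]
wrist_force: [-12.9, 5.3, 41.1]
width: 0.002
finger_force: 20.6
```

```bash
for k in 1; do python3 -m crank '[[0,0,-2,0,0,0,0],[0,0,-2,0,0,0,0]]'; done;  python3 -m crank '[[0,0,-2,0,0,0,0],[0,0,-2,0,0,0,0]]';  python3 -m crank '[[0,0,-2,0,0,0,0],[0,0,-2,0,0,0,0]]'; python3 -m crank '[[0,0,-2,0,0,0,0],[0,0,-2,0,0,0,0]]'
```

```text
t: 10.1
eef_pos: [0.5046, -0.0206, 0.0865]
eef_rot: [[0.785, -0.62, 0.001], [-0.62, -0.785, -0.0], [0.001, -0.001, -1.0]]
wrist_force: [-3.4, 1.7, 4.0]
width: 0.005
finger_force: 2.3
t: 10.3
eef_pos: [0.5046, -0.0207, 0.088]
eef_rot: [[0.784, -0.62, 0.001], [-0.62, -0.784, -0.0], [0.001, -0.0, -1.0]]
wrist_force: [-0.8, 2.9, 3.1]
width: -0.001
finger_force: 1.8
t: 10.5
eef_pos: [0.5046, -0.0209, 0.0896]
eef_rot: [[0.784, -0.62, 0.001], [-0.62, -0.784, -0.0], [0.001, -0.0, -1.0]]
wrist_force: [0.3, 1.4, 2.6]
width: 0.002
finger_force: 1.4
t: 10.7
eef_pos: [0.5044, -0.021, 0.0915]
eef_rot: [[0.784, -0.62, 0.0], [-0.62, -0.784, -0.0], [0.0, -0.0, -1.0]]
wrist_force: [0.8, 0.6, 1.5]
width: 0.005
finger_force: 0.8
```

The force fell like a spring from z = 0.0865 to about 0.092, so the button top starts near 0.092 and was bottomed fully down. I'll lift away and check.

```bash
python3 -m crank '[[0,0,-10,0,0,0,0],[0,0,-50,0,0,0,0],[0,0,-90,0,0,0,0],[0,0,-120,0,0,0,0],[0,0,-120,0,0,0,0],[0,0,-120,0,0,0,0]]'; python3 - <<'E'
from h import *
im,_=optics.capture("wrist"); save("w3.png",im)
E
```

```text
t: 11.3
eef_pos: [0.5042, -0.0209, 0.212]
eef_rot: [[0.784, -0.62, 0.001], [-0.62, -0.784, -0.0], [0.001, -0.001, -1.0]]
wrist_force: [-0.5, 0.1, -0.3]
width: 0.001
finger_force: 0.0
```

View pics/w3.png

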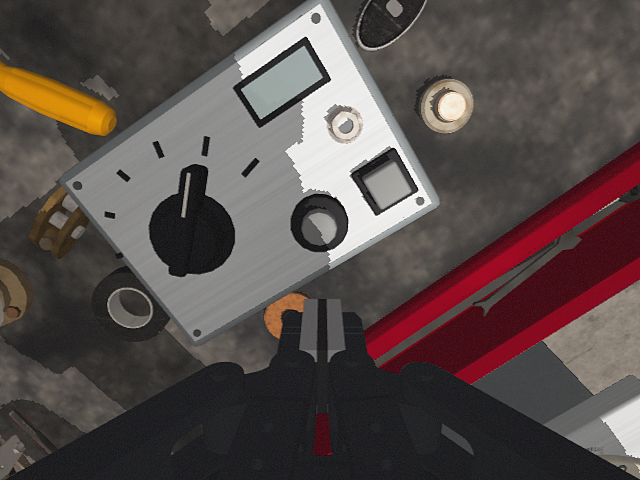

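The wrist view shows the pointer on the fifth mark (205,146), both buttons up and the loose things in place. Handing in.

```bash
python3 -c "
from station import ctrl; print(ctrl.hand_in())"
```

```text
the job is handed in; nothing more can be done
None
```

I pushed the selector round to the fifth mark, pressed the start button right down and let it come up again, and handed the job in at about 11 s; the hand-in returned no verdict.

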